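# Thread the guide rod through both bushings and hold it

### The arm

A 6-joint arm with a two-finger parallel gripper is mounted at the origin on a cart in front of the work surface, level with it; the furniture and walls round the work are solid. World frame = base frame: x ahead of the robot, y to its left, z up, the work surface at z = 0. Lengths are in m, angles in degrees, forces in N, time in s.
With the tool pointing down it reaches from about 0.4 to 0.825 m from the base axis. Payload 7 kg.
Tool frame: the origin (TCP) lies at the very end of the fingers, on their centre line; the grasp point (between the pads) lies 19 mm behind it (r.hold_point_z is the distance from the TCP to the grasp point, in m); x points along the fingers, y is the direction in which the jaws open and shut, and the axes are right-handed (so a half turn about x gives the same grasp; the last joint's range is limited). The gripper opens to 88 mm and grips with 3 to 60 N. Pads are 19 mm wide; open, the fingers measure 130 mm over their backs; the gripper's body (78 mm by 193 mm) begins 47 mm behind the grasp point.
Start: joints at [-53.852, 20.546, 0.682, 0, -70.136, -16.507], TCP at [0.227, -0.636, 0.227] pointing down, gripper open.
Joint ranges: [-176.03, 176.03], [-82.01, 121.73], [-58.28, 71.71], [-173.87, 95.51], [-174.79, -0.11], [-173.66, 173.66]. Speed limits (degrees/s): [136.94, 136.94, 172.46, 180, 180, 180].

### API

Orientations are given as [roll, pitch, yaw] about the fixed x, y, z axes, in that order (R = Rz(yaw) Ry(pitch) Rx(roll)).
In Python, from plant import r gives the robot as it stands. The module is installed in compiled form; this text tells all that it offers.
- The arm moves only by the shell command python3 -m creep 'ROWS' [FORCE]. ROWS is JSON, a list of rows, each a list of 7 numbers: the turn, a rotation vector about the tool's x, y, z in rad, then the shift along the tool's x, y, z in cm, then the opening in per cent of the stroke, from 0 (shut) to 100 (fully open). In form: [[rx, ry, rz, x, y, z, fingers], ...]. A call has 1 to 8 rows; each row shifts and turns the commanded pose from where the row before left it, along the tool's axes as they then stand; what a row does not reach is not made up. A row lasts 1/10 s, in which the tool goes at most 50 mm and 8.59 degrees, less where a joint would pass 70% of its speed; a pose out of reach is approached as far as the arm can. A call is refused whole if a number of a shift passes 5 or a number of a turn 0.15, either way. A call with a gripper value outside its range is refused whole. The fingers move at their own pace and stop on an object; FORCE is the grip in N (left out, the last holds). Time passes only in rows, so rows that do not move let the fingers close. It gives the time, the measured TCP pose, the force and the opening at its end, in the units of the state.
- r.get_state(): the state, without advancing time (a new reading comes with each control period).
- r.capture(name): name is "scene" or "top"; returns (picture, depth): 480x640x3 uint8, blue, green, red; 480x640 float32, m along the optical axis (not along the pixel's ray), 0 where there is no reading.
- r.camera_info(name): a dict with "fovy" (degrees; the focal length in pixels is half the picture's height over the tangent of half this angle, whatever the lens; pixels are square), "cx", "cy" (the principal point, pixels), "camera_from_world" (4x4, takes a point from world to camera coordinates). Camera axes: x right, y down, z forward; pixel columns grow to the right and rows downward; lengths in m; the calibration is good to about 2 mm. A picture is of the moment at which its call begins. camera_info takes no time and is no camera call.
- r.close_job(): hands the job in, once; it reports no verdict.
Trained networks look in the newest picture that a camera, given by its name, has taken for a name from the list of things; names that differ only in an ending like _2 or _b are one class to them, and where a whole thing is asked for, a point or a joint stands for the part that bears it (a point fixed in the world has none). Each returns a list of dicts, best first, with "score" (0 to 1); they miss things now and then, are a little off and sometimes report something else, mostly with a low value. They report only what shows in the picture. A call takes as long as a camera call.
- r.look_for(query, camera): "rect" ([left, top, right, bottom] in pixels, round what is visible of it).
- r.masks_of(query, camera): "pixels" (480x640 bool, what is visible of it) and "rect" ([left, top, right, bottom] in pixels, round what is visible of it).
The state is a dict: "time_s": time; "joints": joint angles; "qd": joint speeds; "joint_torque": joint torques, N m; "tcp_pos": TCP position; "eef_rot": TCP orientation; "contact_force": force on the tool from outside, world axes, zero at the start; "moment": the same for the moment, N m; "gripper_width": finger opening in m.
Only numpy, scipy, OpenCV 4.12 (cv2) and the standard library are available. Lean on these libraries where they do the work, as an engineer would, in place of code of your own. Each camera call takes 0.05 s, during which the arm holds its last target. There are 200 camera calls.

### The job

Take the long guide rod by its grip out of the rack and thread it, tip down, through the upper and then the lower bushing of the guide bracket, until about 2 cm of the rod shows beneath the lower flange. Finish holding it there, hanging still in the gripper with its collar clear above the upper bushing and its tip clear of the base, so that a retaining ring can be fitted to its end: do not let go. Leave the short rods and the other parts on the bench where they are.

Things in the scene. Friction and masses are not known exactly. Their poses are not given: they have to be found in the camera images.
- guide_bracket: aluminium bracket fixed to the bench, 112x90x134 mm. Origin on the bench, on the vertical axis of its two bushings; its x axis points to its upright plate (38 mm from that axis, 134 mm high). Two level flanges 56x56x12 mm, one over the other, open on the other three sides, undersides 60 and 122 mm above the bench; base plate below them 10 mm thick
- upper_bushing (a point): centre of the mouth of the upper bushing (top of its flange, 134 mm above the bench), bore 14.5 mm, vertical, right through the 12 mm flange; a flat brass ring surrounds it
- lower_bushing (a point): centre of the mouth of the lower bushing (top of its flange, 72 mm above the bench), same bore, straight below the upper one; the underside of its flange is 12 mm below this point
- guide_rod_mid (a point): guide rod, the longest of the three in the rack: steel, 170 mm, about 0.15 kg, upright; this point is half-way up its axis, its z axis towards the grip. From below: shaft 12 mm diameter, 120 mm long, rounded nose with 6 mm flat end; collar 24 mm diameter, 5 mm thick; round grip 16 mm diameter, 45 mm long (centre 62.5 mm above this point). Stands loose in a rack socket, tip 8 mm above the bench
- guide_rod_tip (a point): centre of the lower end (tip) of the guide rod, on its axis
- rod_rack: grey rod rack, fixed block 60x150x40 mm, origin at the centre of its underside; three square sockets, 14 mm wide and 32 mm deep in its top, in a row along its y axis at -50, 0 and +50 mm. Which rod stands in which socket varies
- short_rod_a_mid (a point): a short rod of the same make, 115 mm long (shaft 65 mm, same collar and grip), standing in the rack; point half-way up on its axis. Too short for this job
- short_rod_b_mid (a point): another short rod, same as the first
- piston_a: piston disc, 40 mm diameter, 14 mm high, lying flat; a bystander on the bench; origin at the centre of its underside
- grease: closed grease pot, 69 mm diameter, 54 mm high; a bystander on the bench; origin at the centre of its underside

How it is judged (in metres and radians):
On the way, in this order (a step that is already met when the one before it is completed fails the run):
1. the guide rod is lifted out of the rack in the gripper (height (world z) of guide_rod_tip above 0.05 m and contact force between guide_rod and the fingers above 0.5 N), for 0.2 s.
2. the tip is through the upper bushing and not yet in the lower one (z of guide_rod_tip in the frame of upper_bushing below -0.014 m and z of guide_rod_tip in the frame of lower_bushing above 0 m and horizontal distance between guide_rod_tip and upper_bushing below 0.008 m), for 0.1 s.
At the end, for the whole second after the job is handed in: the rod spans both bushings, gripped (over 1 N) and still (under 20 mm/s): tip 6 to 35 mm below the underside of the lower flange (so collar 11 mm or more above the upper bushing), tip and middle within 4 mm of the axes of the lower and upper bushing, tilt under 0.07 rad (z of guide_rod_tip in the frame of lower_bushing between -0.047 and -0.018 m and horizontal distance between guide_rod_tip and lower_bushing below 0.004 m and horizontal distance between guide_rod_mid and upper_bushing below 0.004 m and angle between guide_rod_mid's own z axis and vertical below 0.07 rad and contact force between guide_rod and the fingers above 1 N and linear speed of guide_rod below 0.02 m/s); the arm keeps its last pose, push and grip.
It fails at once if a short rod is moved by more than 20 mm (distance of any of short_rod_a_mid, short_rod_b_mid from where it was at the start of the episode above 0.02 m).
It fails at once if another part on the bench is moved by more than 20 mm (distance of any of piston_a, grease from where it was at the start of the episode above 0.02 m).
It also fails if it takes over 48 s, if anything falls off the work surface, if the arm or the gripper's body presses on something with over 40 N, if the wrist force passes 120 N, or if a joint passes its speed limit or range.

## Working session

There is one attempt and no reset: what is moved stays moved. The work goes in short steps, Python scripts to look and compute and a shell command to move; the robot and the scene stay as the last step left them, time stands still between calls to the robot, and variables do not carry over. Pictures are saved under pics/ and viewed, about 8 in all and at most 12, crops included, and the job is handed in when it is done.

```bash
mkdir -p pics; python3 - <<'E'
from plant import r
import cv2,numpy as np
print(r.get_state())
for n in("scene","top"):
    p,d=r.capture(n);cv2.imwrite(f"pics/{n}0.png",p);np.save(f"pics/{n}0.npy",d)
    i=r.camera_info(n);print(n,i)
    for q in("guide_bracket","guide_rod_mid","rod_rack","short_rod_a_mid","upper_bushing","guide_rod_tip","piston_a","grease"):
        print(q,[(round(x["score"],2),x["rect"]) for x in r.look_for(q,n)][:4])
E
```

```text
{'time_s': 0.0, 'joints': array([-5.38507896e+01,  2.05928294e+01,  6.34002978e-01, -2.20633384e-02,
       -7.01360098e+01, -1.65075976e+01]), 'qd': array([ 0.01348168,  0.02174465, -0.01964838,  0.05008782, -0.1326747 ,
       -0.14526263]), 'joint_torque': array([ 1.08488846e-04, -5.82706475e+01,  2.93060589e+01,  6.99741259e+00,
        6.76023628e-03, -2.32443081e-04]), 'tcp_pos': array([ 0.22671825, -0.63526125,  0.22560258]), 'eef_rot': array([ 94.17285493,  89.90292149, 113.80695371]), 'contact_force': array([-0.18099133, -0.13349069,  0.23063036]), 'moment': array([ 0.00172119, -0.02477861,  0.02628978]), 'gripper_width': 0.08773699513404033}
scene {'fovy': 50.2605279276824, 'cx': 319.55930909118047, 'cy': 247.45078021488462, 'camera_from_world': array([[ 0.41734605, -0.90858047, -0.01742995, -0.37554442],
       [-0.66715113, -0.29331226, -0.68474615,  0.38866974],
       [ 0.61703456,  0.29740451, -0.7285732 ,  0.61526254],
       [ 0.        ,  0.        ,  0.        ,  1.        ]])}
guide_bracket [(0.64, [123.2, 218.3, 216.3, 323.6]), (0.35, [302.1, 314.8, 409.6, 385.1]
[... 495 characters left out ...]
y': 234.9973056279716, 'camera_from_world': array([[-0.00704868, -0.99991733,  0.0107545 , -0.15852682],
       [-0.9905286 ,  0.0055069 , -0.13719606,  0.56738134],
       [ 0.13712549, -0.01161969, -0.99048553,  1.03926283],
       [ 0.        ,  0.        ,  0.        ,  1.        ]])}
guide_bracket [(0.65, [158.6, 272.2, 230.3, 340.4])]
guide_rod_mid [(0.45, [396.9, 286.8, 421.1, 300.4])]
rod_rack [(0.68, [330.0, 278.7, 414.4, 310.8])]
short_rod_a_mid [(0.54, [368.7, 287.7, 379.6, 302.8])]
upper_bushing [(0.63, [159.3, 271.4, 229.2, 340.3])]
guide_rod_tip [(0.71, [397.7, 288.3, 418.3, 300.7]), (0.48, [341.2, 286.2, 355.2, 299.4])]
piston_a []
grease [(0.71, [267.5, 171.0, 304.5, 210.4])]
```

```bash
python3 - <<'E'
import cv2,numpy as np
a=cv2.imread("pics/scene0.png")[190:400,100:440];b=cv2.imread("pics/top0.png")[150:360,140:440]
cv2.imwrite("pics/v1.png",cv2.resize(a,(800,494),interpolation=cv2.INTER_CUBIC))
cv2.imwrite("pics/v2.png",cv2.resize(b,(800,560),interpolation=cv2.INTER_CUBIC))
E
```

```text
(no output)
```

View pics/v1.png

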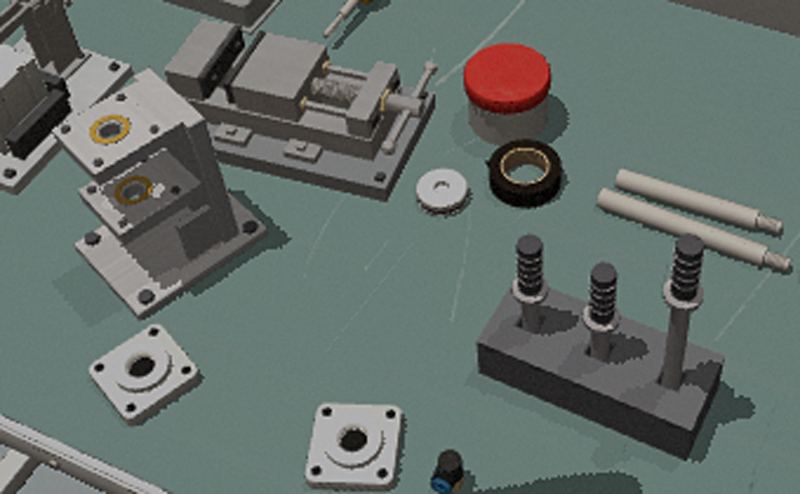

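View pics/v2.png

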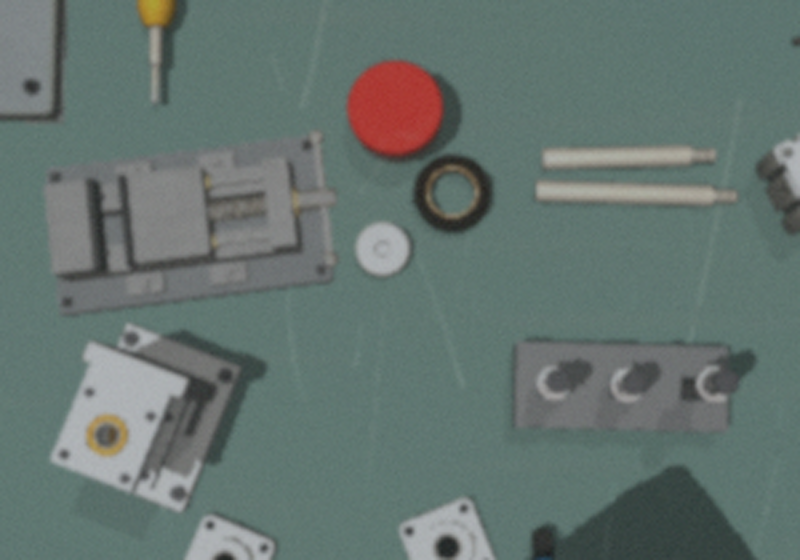

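```bash
cat > h.py <<'E'
from plant import r
import cv2,numpy as np
def cam(n):
    i=r.camera_info(n);f=240/np.tan(np.radians(i["fovy"]/2));return f,i["cx"],i["cy"],np.array(i["camera_from_world"])
def ray(n,u,v):
    f,cx,cy,T=cam(n);R=T[:3,:3];return -R.T@T[:3,3],R.T@np.array([(u-cx)/f,(v-cy)/f,1])
def atz(n,u,v,z):
    o,d=ray(n,u,v);return o+d*(z-o[2])/d[2]
def proj(n,P):
    f,cx,cy,T=cam(n);q=T[:3,:3]@np.asarray(P)+T[:3,3];return np.array([f*q[0]/q[2]+cx,f*q[1]/q[2]+cy])
def tri(a,b):
    A=[];B=[]
    for n,p in(("scene",a),("top",b)):
        o,d=ray(n,*p);d/=np.linalg.norm(d);M=np.eye(3)-np.outer(d,d);A.append(M);B.append(M@o)
    return np.linalg.lstsq(np.vstack(A),np.hstack(B),rcond=None)[0]
def ring(n,img,box):
    x0,y0,x1,y1=box;h=cv2.cvtColor(img[y0:y1,x0:x1],cv2.COLOR_BGR2HSV)
    m=((h[...,0]>10)&(h[...,0]<30)&(h[...,1]>90)).astype(np.uint8)
    k,l,s,c=cv2.connectedComponentsWithStats(m);out=[]
    for j in np.argsort(-s[1:,4])[:2]+1:
        p=cv2.findContours((l==j).astype(np.uint8),cv2.RETR_EXTERNAL,2)[0][0]
        e=cv2.fitEllipse(cv2.convexHull(p)) if len(p)>5 else None
        out.append((s[j,4],c[j]+[x0,y0],e and np.round(np.array(e[0])+[x0,y0],2),e and e[1]))
    return out
E
python3 - <<'E'
from h import *
S=cv2.imread("pics/scene0.png");T=cv2.imread("pics/top0.png")
for n,I,b in(("scene",S,(115,225,175,280)),("top",T,(160,290,200,330))):
    for o in ring(n,I,b): print(n,o, [atz(n,*o[2],z).round(4) for z in(.134,.072)] if o[2] is not None else "")
# rod rough: grip and base
r.capture("scene");r.capture("top")
for n in("scene","top"):
    for q in("guide_rod_mid","short_rod_a_mid","rod_rack"):
        for m in r.masks_of(q,n)[:3]:
            c=cv2.findContours(m["pixels"].astype(np.uint8),0,2)[0];c=max(c,key=cv2.contourArea)
            print(n,q,round(m["score"],2),np.round(m["rect"]),cv2.minAreaRect(c))
cv2.imwrite("pics/v3.png",np.hstack([cv2.resize(S[275:395,290:420],(390,360),interpolation=2),cv2.resize(T[270:325,325:425],(400,220),interpolation=2)[[*range(220)]+[0]*140]]))
print("tcp proj",proj("top",[.5,-.2,.1]))
E
```

```text
scene (np.int32(89), array([146.24719101, 244.60674157]), array([146.19, 244.59]), (11.402832984924316, 17.26971435546875)) [array([0.4191, 0.0743, 0.134 ]), array([0.4604, 0.1267, 0.072 ])]
scene (np.int32(85), array([156.34117647, 270.44705882]), array([156.21, 270.5 ]), (11.315333366394043, 16.59404754638672)) [array([0.3818, 0.027 , 0.134 ]), array([0.4191, 0.0742, 0.072 ])]
top (np.int32(81), array([179.91358025, 312.91358025]), array([179.71, 312.83]), (14.063758850097656, 14.667150497436523)) [array([0.421 , 0.0732, 0.134 ]), array([0.4212, 0.0874, 0.072 ])]
top (np.int32(2), array([182. , 312.5]), None, None) 
scene guide_rod_mid 0.77 [380. 290. 398. 351.] ((390.0, 322.0), (64.0, 16.0), 90.0)
scene short_rod_a_mid 0.76 [351. 304. 365. 344.] ((355.5, 322.5), (41.0, 15.0), 90.0)
scene short_rod_a_mid 0.16 [280. 262. 297. 284.] ((287.5, 271.5), (21.0, 21.0), 90.0)
scene rod_rack 0.81 [303. 314. 410. 384.] ((353.1550598144531, 344.65673828125), (102.46141052246094, 47.249794006347656), 22.109447479248047)
top guide_rod_mid 0.57 [396. 289. 416. 301.] ((406.82928466796875, 293.53662109375), (12.181553840637207, 18.428504943847656), 51.34019470214844)
top short_rod_a_mid 0.64 [369. 291. 381. 305.] ((375.0, 293.5), (11.0, 12.0), 90.0)
tcp proj [338.67306619 267.09188576]
```

View pics/v3.png

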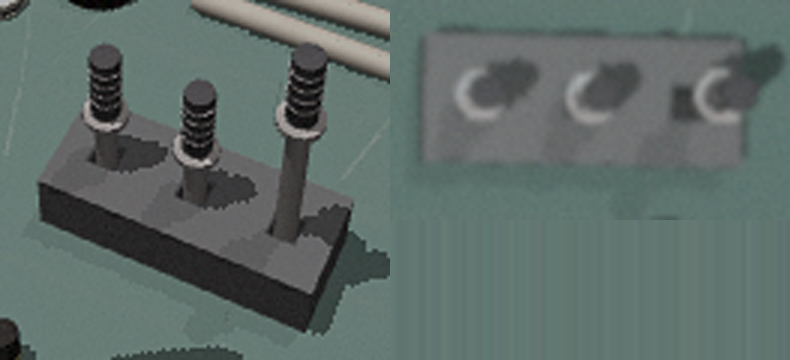

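```bash
python3 - <<'E'
from h import *
print("top tri",tri((393,292.3),(412.3,292)),atz("scene",393,292.3,.178),atz("top",412.3,292,.178))
print("collar",tri((390,314),(407.5,293.8)),atz("scene",390,314,.133),atz("top",407.5,293.8,.133))
print("base",atz("scene",385,353,.04))
for u,v in((431,38),(741,40),(741,165),(420,162)): print(atz("top",(u-390)/4+325,v/4+270,.04))
s=r.get_state();print(s["tcp_pos"],s["eef_rot"],s["joints"],s["time_s"])
from scipy.spatial.transform import Rotation as R
print(R.from_euler("xyz",s["eef_rot"],degrees=True).as_matrix().round(3))
E
```

```text
top tri [ 0.45179178 -0.31594873  0.17697835] [ 0.45062407 -0.3155691   0.178     ] [ 0.4520385  -0.31636872  0.178     ]
collar [ 0.45052767 -0.31610627  0.13037451] [ 0.44839293 -0.31614188  0.133     ] [ 0.45064206 -0.3160776   0.133     ]
base [ 0.4444215  -0.31776745  0.04      ]
[ 0.48145906 -0.19625276  0.04      ]
[ 0.47957772 -0.34262912  0.04      ]
[ 0.42111162 -0.34085549  0.04      ]
[ 0.42355688 -0.19043712  0.04      ]
[ 0.22683416 -0.63571861  0.22652675] [66.70410982 89.99777497 86.34000687] [-5.38550983e+01  2.05482885e+01  6.80915148e-01 -1.51453479e-03
 -7.01343359e+01 -1.65084899e+01] 1.3
[[ 0.    -0.336  0.942]
 [ 0.     0.942  0.336]
 [-1.     0.     0.   ]]
```

```bash
python3 -m creep '[[0,0,0,0,1.5,2,100],[0,0,0,0,2.8,4,100],[0,0,0,0,2.8,4,100],[0,0,0,0,2.8,4,100],[0,0,0,0,2.8,4,100],[0,0,0,0,2.8,4,100],[0,0,0,0,2.8,4,100],[0,0,0,0,2.8,4,100]]' 20; python3 -m creep '[[0,0,0,0,2,2,100],[0,0,0,0,1,1,100],[0,0,0,0,0,0,100],[0,0,0,0,0,0,100]]'
cat > g.py <<'E'
from h import *
import sys
from scipy.spatial.transform import Rotation as R
s=r.get_state();M=R.from_euler("xyz",s["eef_rot"],degrees=True).as_matrix()
print(s["time_s"],s["tcp_pos"],s["contact_force"],s["gripper_width"]);print(M.round(3))
t=np.array([float(x) for x in sys.argv[1:4]]);print("shift cm",100*M.T@(t-s["tcp_pos"]))
E
python3 g.py .451 -.316 .139
```

```text
time_s: 2.1
tcp_pos: [0.4394, -0.3344, 0.2269]
eef_rot: [-41.1, 90.0, -21.5]
contact_force: [0.4, -0.7, -0.3]
gripper_width: 0.0877
time_s: 2.5
tcp_pos: [0.4565, -0.2981, 0.2267]
eef_rot: [-98.6, 90.0, -78.9]
contact_force: [0.5, -0.2, -0.0]
gripper_width: 0.0876
2.5 [ 0.45651112 -0.29806695  0.2266761 ] [ 0.45563845 -0.18588219 -0.04061393] 0.08756129101492863
[[ 0.    -0.337  0.942]
 [-0.     0.942  0.337]
 [-1.    -0.    -0.   ]]
shift cm [ 8.76790197 -1.50166655 -1.12229862]
```

```bash
python3 -m creep '[[0,0,0,0,-1.5,-1.1,100],[0,0,0,0,0,0,100],[0,0,0,1.5,0,0,100],[0,0,0,2,0,0,100],[0,0,0,2,0,0,100],[0,0,0,2,0,0,100],[0,0,0,1.3,0,0,100],[0,0,0,0,0,0,100]]' 20; python3 g.py .451 -.316 .139
python3 - <<'E'
from h import *
p,d=r.capture("scene");cv2.imwrite("pics/v4.png",cv2.resize(p[200:400,280:480],(600,600),interpolation=2))
E
```

```text
time_s: 3.3
tcp_pos: [0.4499, -0.3158, 0.1368]
eef_rot: [140.2, 89.8, 159.8]
contact_force: [-1.3, -0.2, -0.3]
gripper_width: 0.0877
3.3 [ 0.44987434 -0.31576439  0.13677231] [-1.2970622  -0.24752832 -0.28375847] 0.08769002365883241
[[-0.003 -0.335  0.942]
 [ 0.001  0.942  0.335]
 [-1.     0.002 -0.003]]
shift cm [-0.2231627  -0.05939037  0.09758886]
```

View pics/v4.png

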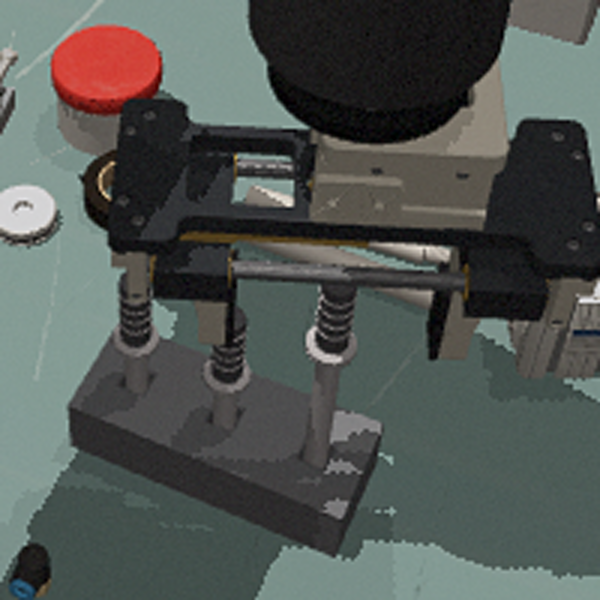

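```bash
python3 -m creep '[[0,0,0,-0.1,0,0,0],[0,0,0,0,0,0,0],[0,0,0,0,0,0,0],[0,0,0,0,0,0,0],[0,0,0,0,0,0,0],[0,0,0,0,0,0,0],[0,0,0,0,0,0,0]]' 20; python3 -m creep '[[0,0,0,-1,0,0,0],[0,0,0,-2,0,0,0],[0,0,0,-2.5,0,0,0],[0,0,0,-2.5,0,0,0],[0,0,0,-2.5,0,0,0],[0,0,0,-2.5,0,0,0],[0,0,0,-1.5,0,0,0],[0,0,0,0,0,0,0]]'
python3 g.py .4197 .0737 .3
```

```text
time_s: 4.05
tcp_pos: [0.4514, -0.3156, 0.1396]
eef_rot: [-52.1, 90.0, -32.4]
contact_force: [0.1, 0.2, 0.1]
gripper_width: 0.0374
time_s: 4.85
tcp_pos: [0.4523, -0.3162, 0.288]
eef_rot: [-44.2, 89.7, -24.6]
contact_force: [-0.1, -0.4, 0.0]
gripper_width: 0.0003
4.85 [ 0.45230795 -0.31624887  0.28795976] [-0.11378721 -0.42434196  0.00583671] 0.00028032312204255187
[[ 0.005 -0.336  0.942]
 [-0.002  0.942  0.336]
 [-1.    -0.004  0.004]]
shift cm [-1.30087061 37.81550269 10.04883884]
```

The fingers were still at 37 mm when I lifted, so they closed on nothing. I'll reopen and check the rod hasn't been disturbed before trying again.

```bash
python3 -m creep '[[0,0,0,0,0,0,100],[0,0,0,0,0,0,100],[0,0,0,0,0,0,100],[0,0,0,0,0,0,100],[0,0,0,0,0,0,100],[0,0,0,0,0,0,100],[0,0,0,0,0,0,100],[0,0,0,0,0,0,100]]'
python3 - <<'E'
from h import *
p,d=r.capture("scene");cv2.imwrite("pics/v5.png",cv2.resize(p[200:400,280:480],(600,600),interpolation=2))
E
python3 g.py .451 -.316 .139
```

```text
time_s: 5.65
tcp_pos: [0.4514, -0.3156, 0.2846]
eef_rot: [-67.8, 90.0, -48.2]
contact_force: [0.0, 0.5, 0.9]
gripper_width: 0.0588
5.7 [ 0.45134072 -0.31563494  0.28455215] [ 0.92312144  0.21159515 -0.69000888] 0.06300155039485142
[[ 0.    -0.336  0.942]
 [ 0.     0.942  0.336]
 [-1.     0.     0.   ]]
shift cm [14.55521356 -0.02336438 -0.0447034 ]
```

View pics/v5.png

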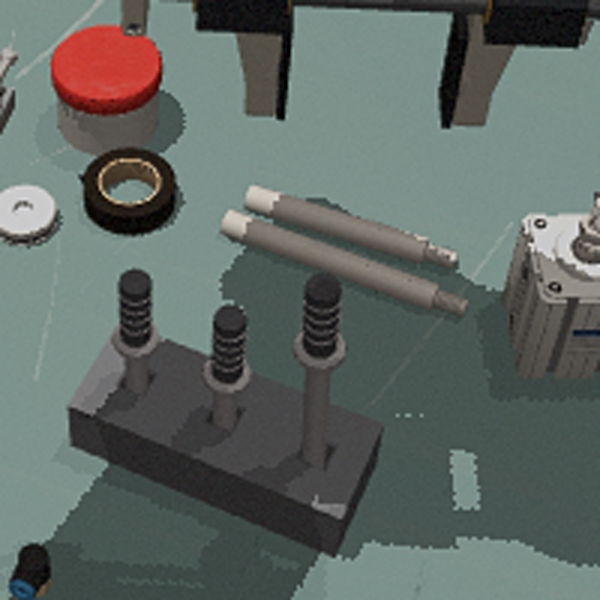

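```bash
python3 - <<'E'
from h import *
print(atz("scene",280+323/3,200+282/3,.178),atz("scene",280+320/3,200+345/3,.133),atz("scene",280+315/3,200+460/3,.04))
p,d=r.capture("top")
for q in("guide_rod_mid",):print(r.look_for(q,"top"))
E
```

```text
[ 0.44514392 -0.31014315  0.178     ] [ 0.44496257 -0.31254003  0.133     ] [ 0.44388018 -0.31796098  0.04      ]
[]
```

```bash
python3 -m creep '[[0,0,0,0,0.5,-0.3,100],[0,0,0,2,0,0,100],[0,0,0,2.5,0,0,100],[0,0,0,2.5,0,0,100],[0,0,0,2.5,0,0,100],[0,0,0,2.5,0,0,100],[0,0,0,1.5,0,0,100],[0,0,0,1,0,0,100]]' 20; python3 -m creep '[[0,0,0,0,0,0,0],[0,0,0,0,0,0,0],[0,0,0,0,0,0,0],[0,0,0,0,0,0,0],[0,0,0,0,0,0,0],[0,0,0,0,0,0,0],[0,0,0,0,0,0,0],[0,0,0,0,0,0,0]]';python3 -m creep '[[0,0,0,0,0,0,0],[0,0,0,0,0,0,0],[0,0,0,0,0,0,0],[0,0,0,0,0,0,0],[0,0,0,0,0,0,0],[0,0,0,0,0,0,0]]'
```

```text
time_s: 6.6
tcp_pos: [0.4461, -0.3116, 0.1384]
eef_rot: [141.0, 89.9, 160.7]
contact_force: [-1.6, -0.1, -0.5]
gripper_width: 0.0873
time_s: 7.4
tcp_pos: [0.4468, -0.312, 0.1396]
eef_rot: [-73.2, 90.0, -53.5]
contact_force: [-0.7, 0.6, 1.0]
gripper_width: 0.0292
time_s: 8.0
tcp_pos: [0.447, -0.3122, 0.1396]
eef_rot: [-63.0, 90.0, -43.3]
contact_force: [1.0, -3.9, -1.8]
gripper_width: 0.016
```

```bash
python3 -m creep '[[0,0,0,-1,0,0,0],[0,0,0,-2,0,0,0],[0,0,0,-2.5,0,0,0],[0,0,0,-2.5,0,0,0],[0,0,0,-2.5,0,0,0],[0,0,0,-2.5,0,0,0],[0,0,0,-2.5,0,0,0],[0,0,0,-1,0,0,0]]' 20; python3 -m creep '[[0,0,0,0,0,0,0],[0,0,0,0,0,0,0],[0,0,0,0,0,0,0]]'; python3 g.py .4197 .0737 .3
python3 - <<'E'
from h import *
p,d=r.capture("scene");cv2.imwrite("pics/v6.png",cv2.resize(p[120:420,240:540],(600,600),interpolation=2))
E
```

```text
time_s: 8.8
tcp_pos: [0.447, -0.3117, 0.3076]
eef_rot: [-31.2, 89.8, -11.6]
contact_force: [0.1, 0.2, -2.2]
gripper_width: 0.0155
time_s: 9.1
tcp_pos: [0.4461, -0.3115, 0.303]
eef_rot: [132.5, 89.8, 152.1]
contact_force: [-0.6, -0.1, -2.1]
gripper_width: 0.0155
9.1 [ 0.44613421 -0.31145758  0.30296434] [-0.63876351 -0.06887254 -2.08883881] 0.015527588072220863
[[-0.002 -0.336  0.942]
 [ 0.001  0.942  0.336]
 [-1.     0.002 -0.002]]
shift cm [ 0.35333432 37.16328313 10.4548905 ]
```

View pics/v6.png

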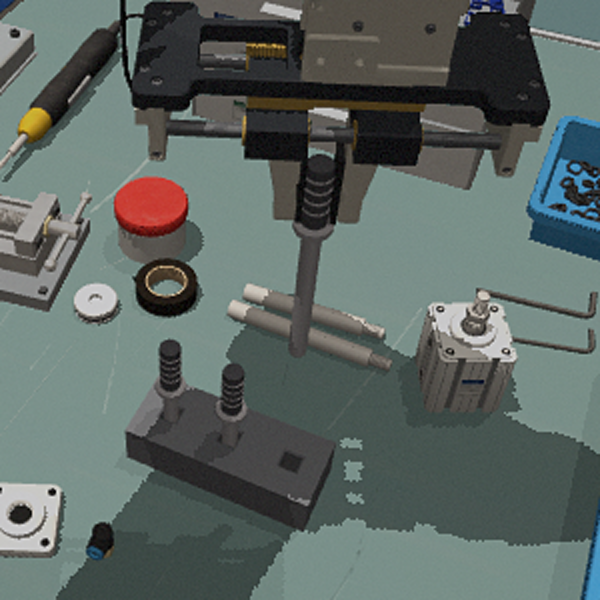

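```bash
python3 -m creep '[[0,0,0,0,2,0.6,0],[0,0,0,0,3,0.8,0],[0,0,0,0,4,1.1,0],[0,0,0,0,4,1.1,0],[0,0,0,0,4,1.1,0],[0,0,0,0,4,1.1,0],[0,0,0,0,4,1.1,0],[0,0,0,0,4,1.1,0]]' 20; python3 -m creep '[[0,0,0,0,3,1,0],[0,0,0,0,2,0.6,0],[0,0,0,0,1.5,0.5,0],[0,0,0,0,1,0.2,0],[0,0,0,0,0.5,0.2,0],[0,0,0,0,0,0,0],[0,0,0,0,0,0,0],[0,0,0,0,0,0,0]]'; python3 g.py .4197 .0737 .3
python3 - <<'E'
from h import *
p,d=r.capture("scene");cv2.imwrite("pics/scene7.png",p);np.save("pics/scene7.npy",d)
p2,d2=r.capture("top");cv2.imwrite("pics/top7.png",p2);np.save("pics/top7.npy",d2)
cv2.imwrite("pics/v7.png",np.hstack([cv2.resize(p[130:330,80:230],(450,600),interpolation=2),cv2.resize(p2[230:350,130:200],(350,600),interpolation=2)]))
E
```

```text
time_s: 9.95
tcp_pos: [0.4238, -0.0105, 0.3039]
eef_rot: [174.1, 89.9, -166.3]
contact_force: [0.9, 0.6, -1.5]
gripper_width: 0.0156
time_s: 10.75
tcp_pos: [0.4214, 0.0712, 0.3045]
eef_rot: [-153.8, 90.0, -134.2]
contact_force: [0.6, -0.3, -1.8]
gripper_width: 0.0156
10.75 [0.42135066 0.07124344 0.30450408] [ 0.62248324 -0.29874269 -1.78285981] 0.01560944400726294
[[-0.    -0.335  0.942]
 [-0.     0.942  0.335]
 [-1.    -0.    -0.   ]]
shift cm [ 0.45039605  0.28682515 -0.07304239]
```

View pics/v7.png

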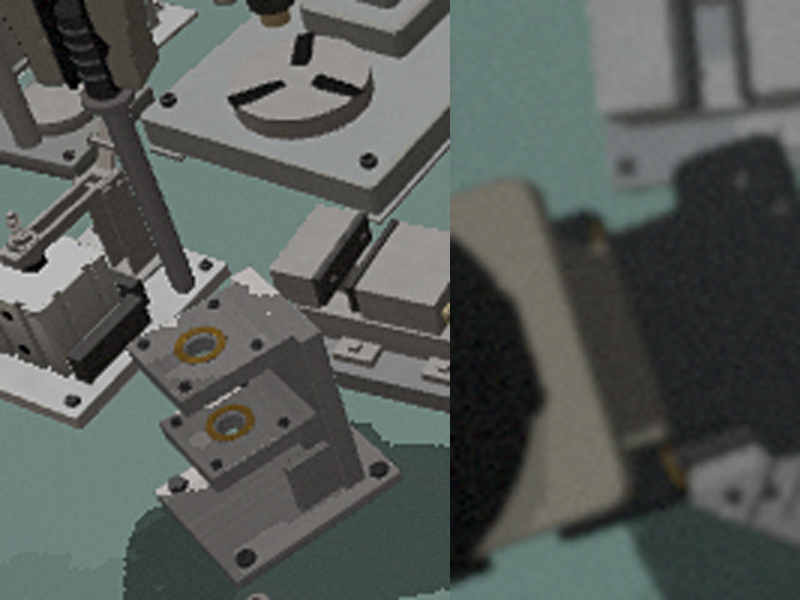

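```bash
cat > rod.py <<'E'
from h import *
from scipy.optimize import least_squares
def cloud(d):
    f,cx,cy,T=cam("scene");v,u=np.mgrid[:480,:640];P=np.stack([(u-cx)/f*d,(v-cy)/f*d,d],-1)
    return (P-T[:3,3])@T[:3,:3]
def measure(p,d,ax,zlo,zhi):
    W=cloud(d);ok=d>0
    m=ok&(abs(W[...,0]-ax[0])<.06)&(abs(W[...,1]-ax[1])<.06)
    top=m&(abs(W[...,2]-.134)<.004);print("flange top z",np.median(W[top][:,2]),top.sum(),"noise",W[top][:,2].std())
    s=m&(np.hypot(W[...,0]-ax[0],W[...,1]-ax[1])<.02)&(W[...,2]>zlo)&(W[...,2]<zhi)
    Q=W[s];z0=(zlo+zhi)/2
    print("shaft pts",len(Q),Q[:,2].min(),Q[:,2].max())
    vis=np.array([0.617,.297])
    def res(x):
        dz=Q[:,2]-z0;c=np.c_[x[0]+x[2]*dz,x[1]+x[3]*dz];return np.hypot(*(Q[:,:2]-c).T)-.006
    x0=np.r_[Q[:,:2].mean(0)+.004*vis,0,0]
    f=least_squares(res,x0,loss="soft_l1",f_scale=.001);x=f.x
    J=np.linalg.inv(f.jac.T@f.jac);print("sd",np.sqrt(np.diag(J))*np.std(res(x)),"rms",np.std(res(x)))
    print("axis at z0",z0,x[:2],"slope",x[2:])
    # image line: edges of the rod
    return x,z0,Q,s
E
python3 - <<'E'
from rod import *
p=cv2.imread("pics/scene7.png");d=np.load("pics/scene7.npy")
x,z0,Q,s=measure(p,d,(.4205,.072),.182,.283)
for z in(.172,.29): print(z,x[:2]+x[2:]*(z-z0))
W=cloud(d)
print("rings",[ (o[2],atz("scene",*o[2],.134),atz("scene",*o[2],.072)) for o in ring("scene",p,(115,225,175,280))])
print("expected image of vertical",proj("scene",[.4205,.072,.172]),proj("scene",[.4205,.072,.29]),proj("scene",[.4205,.072,.134]),proj("scene",[.4205,.072,.072]))
print("rod px by row")
for v in range(170,230,6): 
    u=np.where(s[v])[0]; print(v,u.min() if len(u) else None,u.max() if len(u) else None, d[v,u].round(3) if len(u) else "")
E
```

```text
flange top z 0.1346514789681278 1432 noise 0.0013262669147131067
shaft pts 501 0.1822529560890198 0.2829588404162575
sd [6.21499915e-05 5.87021610e-05 2.17277438e-03 2.03674229e-03] rms 0.0007556289880861065
axis at z0 0.23249999999999998 [0.42001125 0.0716752 ] slope [-0.01866217  0.00026077]
0.172 [0.42114031 0.07165942]
0.29 [0.41893818 0.07169019]
rings [(array([146.14, 244.56]), array([0.41908554, 0.07442957, 0.134     ]), array([0.46043165, 0.12678845, 0.072     ])), (array([156.15, 270.49]), array([0.38177235, 0.027053  , 0.134     ]), array([0.41908712, 0.07429329, 0.072     ]))]
expected image of vertical [141.3624853  227.03213988] [117.45633905 164.10460718] [147.96528143 244.41251   ] [157.80794818 270.32110805]
rod px by row
170 123 123 [0.689]
176 117 126 [0.69  0.692 0.69  0.69  0.691 0.692 0.693 0.694 0.695 0.699]
182 119 128 [0.7   0.698 0.699 0.697 0.7   0.701 0.701 0.7   0.703 0.706]
188 122 131 [0.707 0.707 0.706 0.706 0.709 0.709 0.71  0.71  0.712 0.718]
194 124 133 [0.717 0.714 0.715 0.714 0.714 0.715 0.715 0.717 0.72  0.722]
200 127 135 [0.724 0.724 0.722 0.725 0.724 0.724 0.727 0.727 0.731]
206 129 138 [0.736 0.733 0.732 0.733 0.731 0.732 0.734 0.734 0.739 0.742]
212 132 140 [0.742 0.741 0.738 0.741 0.741 0.742 0.742 0.746 0.747]
218 134 142 [0.752 0.748 0.749 0.748 0.751 0.75  0.753 0.753 0.756]
224 137 141 [0.758 0.76  0.76  0.759 0.761]
```

```bash
python3 -m creep '[[0,0.0176,0.0063,0,0.22,0.09,0],[0,0,0,0,0,0,0],[0,0,0,0,0,0,0],[0,0,0,0,0,0,0],[0,0,0,0,0,0,0]]' 20; python3 g.py .4188 .074 .3
cat > m.py <<'E'
from rod import *
p,d=r.capture("scene");z=r.get_state()["tcp_pos"];print("t",r.get_state()["time_s"])
zl=max(z[2]-.131+.01,.137)
x,z0,Q,s=measure(p,d,z[:2],zl,z[2]-.022)
for q in(z[2]-.131,.134,z[2]): print(round(q,3),x[:2]+x[2:]*(q-z0))
W=cloud(d);v,u=np.where((d>0)&(np.hypot(W[...,0]-z[0],W[...,1]-z[1])<.02)&(W[...,2]>.14)&(W[...,2]<z[2]-.02));
print("lowest rod z seen",np.sort(W[v,u][:,2])[:5])
print("rings",[(o[0],o[2],[atz("scene",*o[2],k).round(4) for k in(.1346,.0726)]) for o in ring("scene",p,(115,225,175,280)) if o[2] is not None])
import sys;cv2.imwrite("pics/m_last.png",p)
E
python3 m.py
```

```text
time_s: 11.35
tcp_pos: [0.4214, 0.0742, 0.3045]
eef_rot: [160.4, 88.9, -180.0]
contact_force: [-0.1, 0.0, -1.6]
gripper_width: 0.0154
11.35 [0.42143526 0.07416255 0.30454671] [-0.08865041  0.00699265 -1.56028526] 0.015406701886164912
[[-0.019 -0.336  0.942]
 [-0.     0.942  0.336]
 [-1.     0.006 -0.018]]
shift cm [ 0.45951475  0.07040649 -0.24561209]
t 11.4
flange top z 0.1346613013650566 1429 noise 0.0013188268843705726
shaft pts 496 0.18377332934611246 0.282505075258728
sd [7.46303817e-05 6.96242927e-05 2.61776462e-03 2.42760540e-03] rms 0.00088134332255668
axis at z0 0.23305428267373746 [0.41871469 0.07448732] slope [-0.00053216  0.00029059]
0.174 [0.41874636 0.07447003]
0.134 [0.41876741 0.07445854]
0.305 [0.41867664 0.0745081 ]
lowest rod z seen [0.1770019  0.17765839 0.17789937 0.17805458 0.17822292]
rings [(np.int32(88), array([146.19, 244.59]), [array([0.4187, 0.0738, 0.1346]), array([0.46  , 0.1262, 0.0726])]), (np.int32(85), array([156.12, 270.45]), [array([0.3815, 0.0267, 0.1346]), array([0.4188, 0.0739, 0.0726])])]
```

```bash
python3 -m creep '[[0,0,0,1.2,-0.05,0.02,0],[0,0,0,1,0,0.02,0],[0,0,0,0.6,-0.01,0.01,0],[0,0,0,0,0,0,0],[0,0,0,0,0,0,0],[0,0,0,0,0,0,0]]' 20; python3 m.py; python3 -m creep '[[0,0,0,0.4,0,0.01,0],[0,0,0,0.4,0,0.01,0],[0,0,0,0.4,0,0.01,0],[0,0,0,0.4,0,0.01,0],[0,0,0,0,0,0,0]]'
```

```text
time_s: 12.0
tcp_pos: [0.4218, 0.0739, 0.2769]
eef_rot: [159.8, 89.0, 179.5]
contact_force: [0.5, 0.1, -1.4]
gripper_width: 0.0155
t 12.05
flange top z 0.13453747641076796 1378 noise 0.0013241478226007203
shaft pts 459 0.15602571882444083 0.25480648226658764
sd [8.03547390e-05 7.64648736e-05 2.74022691e-03 2.66009623e-03] rms 0.0009107914615544811
axis at z0 0.20539597755438677 [0.41921354 0.07428962] slope [-0.0041741  -0.00144787]
0.146 [0.4194619  0.07437577]
0.134 [0.41951155 0.07439299]
0.277 [0.41891509 0.0741861 ]
lowest rod z seen [0.14789695 0.1499216  0.15006758 0.15014704 0.150461  ]
rings [(np.int32(84), array([146.15, 244.6 ]), [array([0.4186, 0.0739, 0.1346]), array([0.46  , 0.1262, 0.0726])]), (np.int32(84), array([156.15, 270.49]), [array([0.3814, 0.0266, 0.1346]), array([0.4187, 0.0738, 0.0726])])]
time_s: 12.55
tcp_pos: [0.4213, 0.0738, 0.2598]
eef_rot: [161.8, 88.9, -178.6]
contact_force: [0.3, -0.1, -1.4]
gripper_width: 0.0153
```

```bash
python3 -m creep '[[0,0,0,0.4,0.02,-0.04,0],[0,0,0,0.5,0,0.01,0],[0,0,0,0.7,0,0.01,0],[0,0,0,0.7,-0.01,0.01,0],[0,0,0,0.6,0,0.01,0],[0,0,0,0,0,0,0],[0,0,0,0,0,0,0],[0,0,0,0,0,0,0]]' 20; python3 m.py
```

```text
time_s: 13.35
tcp_pos: [0.4213, 0.0741, 0.2318]
eef_rot: [159.9, 89.0, 179.5]
contact_force: [-0.1, -0.5, -1.5]
gripper_width: 0.0156
t 13.4
flange top z 0.13454417959246068 1356 noise 0.0012804572977858067
shaft pts 321 0.13701520597662292 0.20973331944042134
sd [0.00015506 0.00015043 0.00717206 0.00719469] rms 0.0014709931349715958
axis at z0 0.17342322179009323 [0.41871785 0.07440057] slope [-0.00176891  0.0048338 ]
0.101 [0.41884623 0.07404975]
0.134 [0.41878759 0.07421001]
0.232 [0.41861451 0.07468298]
lowest rod z seen [0.14000232 0.14009888 0.14036596 0.14053424 0.14085013]
rings [(np.int32(84), array([156.15, 270.49]), [array([0.3814, 0.0266, 0.1346]), array([0.4187, 0.0738, 0.0726])]), (np.int32(75), array([146.17, 244.66]), [array([0.4185, 0.0737, 0.1346]), array([0.4599, 0.1261, 0.0726])])]
```

```bash
python3 -m creep '[[0,0,0,0.5,-0.03,0,0],[0,0,0,0.6,0,0.01,0],[0,0,0,0.6,0,0.01,0],[0,0,0,0.4,0,0.01,0],[0,0,0,0.4,-0.01,0.01,0],[0,0,0,0.4,0,0.01,0],[0,0,0,0.4,0,0.01,0],[0,0,0,0,0,0,0]]' 20; python3 g.py .4188 .074 .171
```

```text
time_s: 14.2
tcp_pos: [0.4209, 0.0737, 0.198]
eef_rot: [161.5, 88.9, -178.9]
contact_force: [0.7, -1.3, -0.7]
gripper_width: 0.0155
14.2 [0.42091199 0.07372047 0.1979678 ] [ 0.71546493 -1.32474537 -0.67528675] 0.01552877678118858
[[-0.02  -0.336  0.942]
 [-0.     0.942  0.336]
 [-1.     0.006 -0.019]]
shift cm [ 2.70037929  0.08056686 -0.13953706]
```

```bash
python3 -m creep '[[0,0,0,0.5,-0.01,0,0],[0,0,0,0.6,-0.01,0.01,0],[0,0,0,0.6,0,0.01,0],[0,0,0,0.6,0,0.01,0],[0,0,0,0.3,0,0,0],[0,0,0,0,0,0,0],[0,0,0,0,0,0,0],[0,0,0,0,0,0,0]]' 20; python3 m.py; python3 g.py .4188 .074 .171
python3 -c "
import cv2;p=cv2.imread('pics/m_last.png');cv2.imwrite('pics/v8.png',cv2.resize(p[180:340,90:240],(750,800)[:1]+(600,),interpolation=2))"
```

```text
time_s: 15.0
tcp_pos: [0.4213, 0.0739, 0.1728]
eef_rot: [159.7, 89.0, 179.4]
contact_force: [-0.1, -0.4, -1.6]
gripper_width: 0.0158
t 15.05
flange top z 0.13459035268233793 1335 noise 0.0012885524761066663
shaft pts 55 0.13716158659675703 0.1506334786540977
sd [0.00035885 0.00034796 0.0801238  0.08808374] rms 0.0014121670449338901
axis at z0 0.1438889146309768 [0.41824554 0.07407092] slope [0.0066381  0.01505933]
0.042 [0.41756772 0.0725332 ]
0.134 [0.4181799 0.073922 ]
0.173 [0.41843731 0.07450597]
lowest rod z seen [0.14041133 0.14045214 0.14045441 0.14074188 0.14094504]
rings [(np.int32(75), array([146.17, 244.66]), [array([0.4185, 0.0737, 0.1346]), array([0.4599, 0.1261, 0.0726])]), (np.int32(73), array([156.13, 270.58]), [array([0.3813, 0.0265, 0.1346]), array([0.4186, 0.0737, 0.0726])])]
15.05 [0.42123241 0.07387099 0.17277783] [-0.85070473 -0.79924333 -1.12596317] 0.015459223140377462
[[-0.018 -0.336  0.942]
 [ 0.     0.942  0.336]
 [-1.     0.006 -0.017]]
shift cm [ 0.18220365  0.09277023 -0.22166355]
```

View pics/v8.png

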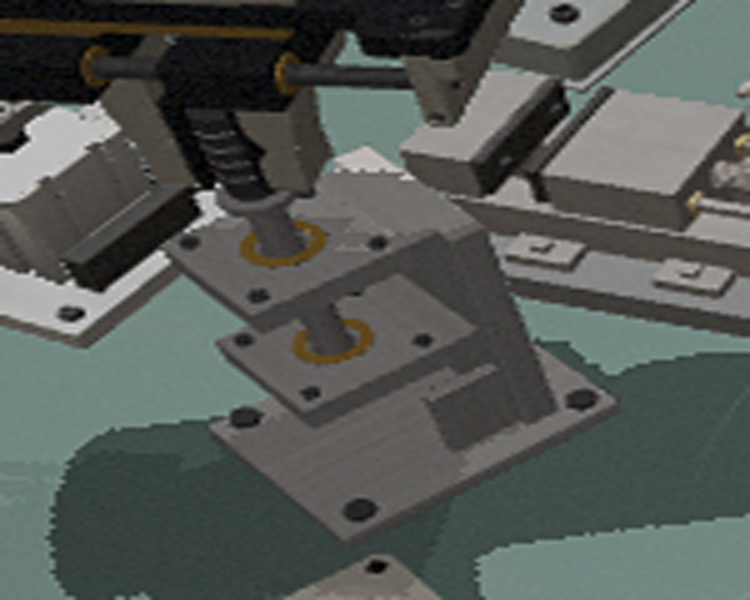

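```bash
python3 - <<'E'
from rod import *
for d,t in((np.load("pics/scene7.npy"),.3045),(r.capture("scene")[1],.1728)):
    W=cloud(d);a=(.4187,.074);rr=np.hypot(W[...,0]-a[0],W[...,1]-a[1]);z=W[...,2]-t
    m=(d>0)&(rr<.02)&(z<.01)&(z>-.03)
    # collar rim side pts: radius 9.5-14
    k=m&(rr>.0095)&(rr<.014);print("rim z rel tcp",np.percentile(z[k],[2,10,25,50,75,90,98]).round(4),k.sum())
s=r.get_state();print(s["time_s"],s["qd"].round(2),s["contact_force"],s["gripper_width"])
E
```

```text
rim z rel tcp [-0.0109 -0.0101 -0.0076 -0.0052  0.004   0.0079  0.0097] 141
rim z rel tcp [-0.0108 -0.0101 -0.0082 -0.0062  0.0013  0.0073  0.009 ] 88
15.1 [-0.05  0.02 -0.07  0.1   0.12 -0.02] [ 0.41494974  0.32625705 -0.58039   ] 0.015514921724964829
```

```bash
python3 -m creep '[[0,0,0,0.1,0,0,0],[0,0,0,0,0,0,0],[0,0,0,0,0,0,0],[0,0,0,0,0,0,0],[0,0,0,0,0,0,0]]' 20; python3 -c "
from plant import r
print(r.close_job(),r.get_state())"
```

```text
time_s: 15.6
tcp_pos: [0.4211, 0.0738, 0.1716]
eef_rot: [160.2, 88.9, 179.8]
contact_force: [0.1, -0.3, -1.9]
gripper_width: 0.0151
the job is handed in; nothing more can be done
the job is handed in; nothing more can be done
```

The guide rod is threaded through both bushings and hanging in the gripper at 20 N. I handed the job in at 15.6 s; it gives no verdict.

**What happened:**
- **First grasp failed:** I lifted before the fingers had closed, and they brushed the rod, so it leaned the other way in its socket. I reopened, measured it again and gripped it on the second try.
- **Straightening:** The rod hung about 1° off vertical, so I turned the tool to correct it, then lined it up over the bushings using the scene camera's depth image.
- **Threading:** I paused between the two bushings, with the tip at about 0.10 m, before going through the lower one.

**Last checks:**
- **Position:** The collar's underside is at about 0.160 m. That puts the tip at about 0.040 m, which is 2 cm below the lower flange. The collar is about 26 mm above the upper bushing.
- **Fit:** The last picture showed the rod through both brass rings. Its axis measured within 0.5 mm of the upper bushing.
- **Grip:** The fingers read 15 to 16 mm on the 16 mm grip. The measured force was about 2 N, roughly the rod's own weight, so it is not pressing on the bracket.

**Not confirmed:**
- **Tip:** It is hidden under the flange, so its height comes from the collar and the tool position.
- **Final tilt:** The last fit had too little visible shaft to measure tilt. Before insertion the rod was vertical to within 0.001 rad.
- **Other parts:** The short rods looked untouched after the lift. I did not measure them, the piston or the grease pot again at the end.

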